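Open the nut jar and return the stray nut

TASK

Unscrew the lid of the jar that is bolted to the counter, lift it off and set it down right way up, wholly on the square rubber mat. Then drop the stray hex nut from the counter into the open jar. Leave the flat washer and everything else where they lie.

Things in the scene. Friction and masses are not known exactly. Their poses are not given: they have to be found in the camera images.
- jar: Clear round jar on a round steel foot (110 mm across, 8 mm thick) bolted to the counter; it cannot move. Origin: centre of the foot's underside, on the counter; z up the jar's axis. Body 80 mm across up to 70 mm high, then a shoulder up to 80 mm, then a threaded neck. The inner floor is 20 mm high; a few hex nuts seen inside are fixed.
- jar_mouth (a point): Centre of the jar's open mouth, on its axis, 110 mm above the counter. The mouth is 44 mm across inside. A rubber seal stands on the rim, its top 113 to 117 mm above the counter. The neck carries a two-start right-hand thread that climbs 3.3 mm per radian.
- lid: Black round ribbed screw lid, 66 mm across, 28 mm high, about 50 g, a small grey bar on its top. Origin: centre of its lower rim; z up through its top, x along the bar. At the start it is screwed down on the jar, lower rim 89 to 91 mm above the counter; it cannot be pulled off. Hollow below, its ceiling is 24 mm above the lower rim.
- lid_top (a point): Centre of the lid's top face, 28 mm above its lower rim. Turned anticlockwise seen from above, the lid climbs 3.3 mm per radian and comes free of the thread after 2.9 to 3.6 rad, more than one grip can give; turning farther does no harm. The seal makes the first turn the stiffest (under 0.6 N m). Let go, it stays, at most slightly crooked when loose. Once free it lifts straight off.
- mat: Square black rubber mat, 140 x 140 mm, 4 mm thick, fixed to the counter. Origin: centre of its underside; x and y along its sides.
- nut: Large dark steel hex nut, 27 mm across flats, 31 mm across corners, 15 mm high, 45 g, lying flat on the counter. Origin: centre of its underside; its x axis is square to one pair of flats (the others are at 60 degrees).
- washer: Flat dark steel washer, 38 mm across, 5 mm thick, lying on the counter: not to be moved. Origin: centre of its underside.
- tape: Yellow tape measure lying on its side, 68 mm across, 34 mm high: not to be moved. Origin: centre of its underside.
- carton: Cardboard carton of screws, 70 x 110 x 50 mm high: not to be moved. Origin: centre of its underside.
- glue: Small yellow bottle with a cap, 48 mm across, 120 mm high, upright: not to be moved. Origin: centre of its underside.
Not all that is in view belongs to the job. Several things have the shape of the nut; the one meant has the colours described above.

How it is judged:
By the outcome, as a careful person would: the job done as asked, in the order asked, and still so for the second after the job is handed in, with the robot touching nothing.
It also fails if it takes over 72 s, if anything falls off the work surface, if the arm or the gripper's body presses on something with over 40 N, if the wrist force passes 120 N, or if a joint passes its speed limit or range.

ROBOT

A 6-joint arm with a two-finger parallel gripper is mounted at the origin on the work surface. World frame = base frame: x ahead of the robot, y to its left, z up, the work surface at z = 0. Lengths are in mm, angles in rad, forces in N, time in s.
With the tool pointing down it reaches from about 325 to 925 mm from the base axis. Payload 3.1 kg.
Tool frame: the origin (TCP) lies at the very end of the fingers, on their centre line; the grasp point (between the pads) lies 19 mm behind it (ctrl.pinch_z is the distance from the TCP to the grasp point, in mm); z points along the fingers, y is the line along which they close (so a half turn about z gives the same grasp; the last joint's range is limited). The gripper opens to 85 mm and grips with 20 to 120 N. Pads are 22 mm wide; open, the fingers measure 114 mm over their backs; the gripper's body (76 mm by 85 mm) begins 54 mm behind the grasp point. The pads swing forward as they close: fully open they stand 13 mm farther back than shut.
Start: joints at [-1.381, 0.217, 1.613, -0, 1.311, -0.112], TCP at [185.796, -596.757, 231.3] pointing down, gripper open.
Joint ranges: [-2.75, 2.75], [-0.78, 2.1], [0.31, 2.55], [-1.13, 4.27], [0.13, 2.63], [-2.58, 2.58]. Speed limits (rad/s): [2.79, 2.79, 3.14, 3.14, 3.14, 3.14].

INTERFACE

Orientations are given as a 3x3 rotation matrix whose columns are the frame's x, y, z axes.
In Python, from plant import telemetry, vision, ticket, ctrl gives the robot as it stands.
- The arm moves only by the tool arm_command, never from a script. Its argument "moves" is a list of rows, each a list of 3 entries, a list of its own where there are three numbers: the opening, from 0 (shut) to 1 (fully open), then the shift along the tool's x, y, z in cm, then the turn, a rotation vector about the tool's x, y, z in rad. In form: [[jaw, [tx, ty, tz], [ax, ay, az]], ...]. A call has 1 to 5 rows; each row shifts and turns the commanded pose from where the row before left it, along the tool's axes as they then stand; what a row does not reach is not made up. A row lasts 1/10 s, in which the tool goes at most 50 mm and 8.59 degrees, less where a joint would pass 70% of its speed; a pose out of reach is approached as far as the arm can. A call with a gripper value outside its range is refused whole. The fingers move at their own pace and stop on an object; "force" is the grip in N (left out, the last holds). Time passes only in rows, so rows that do not move let the fingers close. It gives the time, the measured TCP pose, the force, the opening and the grip force at its end, in the units of the state.
- telemetry.get_obs(): the state, without advancing time (a new reading comes with each control period).
- vision.snapshot(name): name is "scene" or "top" or "wrist"; returns the picture (480x640x3 uint8, blue, green, red); there is no depth.
- vision.camera_params(name): a dict with "K" (3x3 intrinsics, pixels), "rvec" (rotation vector, rad) and "tvec" (3), from world to camera coordinates, as OpenCV has them; the wrist camera has in their place "T_tool_cam" (4x4, takes a point from camera to tool coordinates, whose origin is the TCP and whose axes are the flange's). Camera axes: x right, y down, z forward; pixel columns grow to the right and rows downward; lengths in mm; the calibration is good to about 2 mm. A picture is of the moment at which its call begins: read the wrist's pose just before it. camera_params takes no time and is no camera call.
- ticket.sign_off(): hands the job in; it is judged then, once.
Trained networks look in the newest picture that a camera, given by its name, has taken for a name from the list of things; names that differ only in an ending like _2 or _b are one class to them, and where a whole thing is asked for, a point or a joint stands for the part that bears it (a point fixed in the world has none). Each returns a list of dicts, best first, with "conf" (0 to 1); they miss things now and then, are a little off and sometimes report something else, mostly with a low value. They report only what shows in the picture. A call takes as long as a camera call. They do not tell look-alikes from the thing itself.
- vision.masks_of(camera, target): "region" (480x640 bool, what is visible of it) and "point" ([column, row] in pixels, amid what is visible of it).
The state is a dict: "time_s": time; "q": joint angles; "qvel": joint speeds; "effort": joint torques, N m; "ee_pos": TCP position; "orientation": TCP orientation; "ft_force": force on the tool from outside, world axes, zero at the start; "torque": the same for the moment, N m; "width": finger opening in mm; "grip_force": force on a finger pad.
Only numpy, scipy, OpenCV 4.12 (cv2) and the standard library are available. Lean on these libraries where they do the work, as an engineer would, in place of code of your own. Each camera call takes 0.05 s, during which the arm holds its last target. There are 200 camera calls.

## Working session

There is one attempt and no reset: what is moved stays moved. The work goes in short steps, Python scripts to look and compute and a tool call to move; the robot and the scene stay as the last step left them, time stands still between calls to the robot, and variables do not carry over. Pictures are saved under pics/ and viewed, at most 13 in all, crops included, and the job is handed in when it is done.

Besides the shell and the picture viewer there is one more tool, called by a JSON object that holds its "fn" and its "kwargs". arm_command: Moves the arm, as the interface text tells. Its arguments: {"type":"object","properties":{"moves":{"type":"array"},"force":{"type":"number"}},"required":["moves"]}

```bash
ls; mkdir -p pics
cat > h.py <<'E'
import numpy as np, cv2
from plant import telemetry, vision, ticket, ctrl
def snap(n,f=None):
    im=vision.snapshot(n)
    if f: cv2.imwrite('pics/'+f,im)
    return im
def cam(n):
    p=vision.camera_params(n); K=np.array(p['K'],float)
    if 'rvec' in p:
        R=cv2.Rodrigues(np.array(p['rvec'],float))[0]; t=np.array(p['tvec'],float).ravel()
    else:
        o=telemetry.get_obs(); T=np.eye(4); T[:3,:3]=np.array(o['orientation']).reshape(3,3); T[:3,3]=o['ee_pos']
        W=np.linalg.inv(T@np.array(p['T_tool_cam'])); R,t=W[:3,:3],W[:3,3]
    return K,R,t
def px2w(c,uv,z):
    K,R,t=c; d=R.T@np.linalg.solve(K,[uv[0],uv[1],1.]); o=-R.T@t
    return o+d*(z-o[2])/d[2]
def w2px(c,X):
    K,R,t=c; p=K@(R@np.array(X,float)+t); return p[:2]/p[2]
E
python3 - <<'E'
from h import *
a=snap('scene','scene0.png'); b=snap('top','top0.png')
for n in ['top','scene']:
    c=cam(n); print(n,'campos',(-c[1].T@c[2]).round())
    for t,z in [('jar',40),('lid',118),('mat',4),('nut',15),('washer',5),('tape',34),('carton',50),('glue',120)]:
        for d in vision.masks_of(n,t)[:4]:
            if d['conf']>.2: print(t,round(d['conf'],2),np.round(d['point']),d['region'].sum(),px2w(c,d['point'],z).round())
o=telemetry.get_obs();print(o['time_s'],o['ee_pos'],o['orientation'],ctrl.pinch_z)
print(vision.camera_params('wrist')['T_tool_cam'])
E
```

```text
pics
top campos [ 304.  -29. 1434.]
jar 0.63 [313. 292.] 908 [495.  -4.  40.]
lid 0.75 [313. 276.] 765 [517.  -4. 118.]
lid 0.61 [314. 291.] 935 [485.  -8. 118.]
mat 0.81 [203. 292.] 3749 [478. 249.   4.]
mat 0.35 [311. 274.] 807 [541.   3.   4.]
nut 0.69 [408. 330.] 85 [ 432. -228.   15.]
nut 0.59 [391. 295.] 83 [ 507. -184.   15.]
nut 0.53 [367. 338.] 55 [ 403. -135.   15.]
washer 0.62 [450. 330.] 174 [ 441. -323.    5.]
tape 0.71 [402. 209.] 769 [ 706. -194.   34.]
carton 0.65 [310. 185.] 1589 [742.  25.  50.]
carton 0.27 [206. 196.] 536 [693. 261.  50.]
glue 0.9 [204. 196.] 525 [674. 251. 120.]
scene campos [ 901. -543.  537.]
jar 0.96 [281. 273.] 2401 [541. -28.  40.]
lid 0.69 [284. 236.] 1016 [547. -20. 118.]
mat 0.77 [323. 215.] 1772 [484. 241.   4.]
mat 0.22 [280. 236.] 1081 [442. 120.   4.]
nut 0.8 [251. 343.] 333 [ 574. -172.   15.]
nut 0.8 [185. 300.] 226 [ 412. -145.   15.]
nut 0.72 [162. 335.] 301 [ 436. -225.   15.]
nut 0.52 [212. 334.] 261 [ 507. -187.   15.]
washer 0.58 [131. 384.] 383 [ 456. -313.    5.]
tape 0.62 [330. 390.] 2466 [ 729. -206.   34.]
carton 0.64 [406. 298.] 2876 [764.  -0.  50.]
glue 0.67 [418. 217.] 1072 [731. 138. 120.]
0.9 [ 185.80224072 -596.73911463  231.29769126] [[ 9.54810335e-01  2.97215787e-01 -7.73963168e-07]
 [ 2.97215787e-01 -9.54810335e-01  2.27862469e-05]
 [ 6.03344426e-06 -2.19865781e-05 -1.00000000e+00]] 18.700000000000003
[[-4.06798276e-05 -9.65697634e-01 -2.59669170e-01  6.59383516e+01]
 [ 9.99999998e-01 -4.89640374e-05  2.54347772e-05  9.32350847e-01]
 [-3.72767551e-05 -2.59669168e-01  9.65697635e-01 -1.42078586e+02]
 [ 0.00000000e+00  0.00000000e+00  0.00000000e+00  1.00000000e+00]]
```

Run:
```python
import cv2,numpy as np
a=cv2.imread('pics/scene0.png');b=cv2.imread('pics/top0.png')
x=cv2.resize(a[190:430,100:480],(798,504),interpolation=cv2.INTER_CUBIC)
cv2.imwrite('pics/sc.png',x)
cv2.imwrite('pics/tc.png',cv2.resize(b[150:380,160:480],(800,575),interpolation=cv2.INTER_CUBIC))
```

```text
(no output)
```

View pics/sc.png

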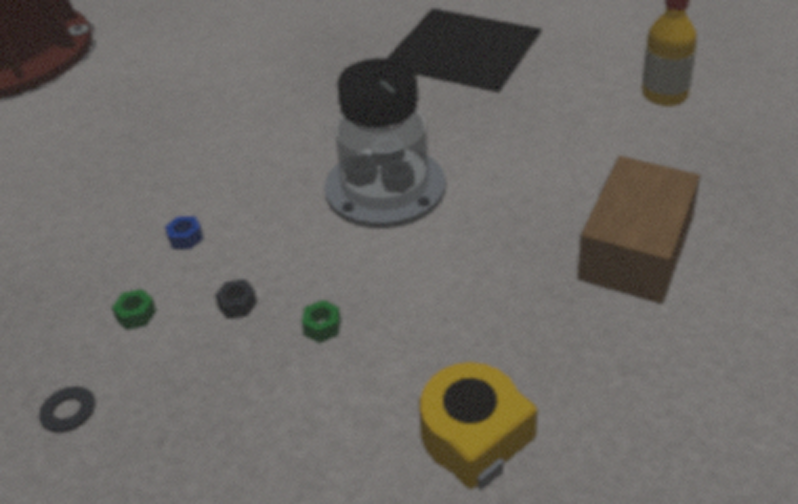

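View pics/tc.png

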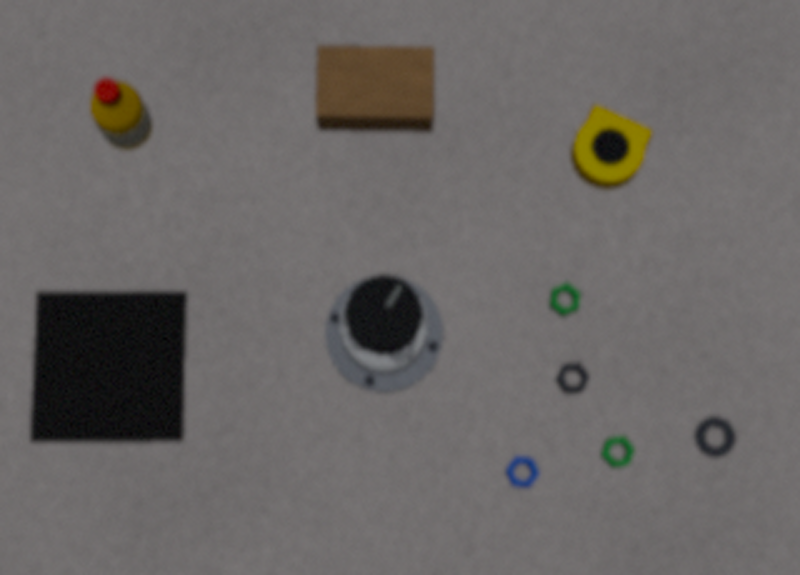

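The dark steel nut is at scene px (212,334), top px ~(390,301), around world (507,-186). The others are blue at scene (185,300), green at (162,335) and green at (251,343), and the washer is the ring at (131,384). In the enlarged crop only (212,334) is dark grey, with no green or blue, so it is the nut meant. The lid is at top px (313,276), with its bar visible. The mat is at top (203,292).

I'm moving above the jar and turning the wrist to one end of its range, so that one long grip is available.

{"fn": "arm_command", "kwargs": {"moves": [[1, [3.47, -3.35, -0.06], [0, 0, 0]], [1, [3.47, -3.35, -0.06], [0, 0, 0]], [1, [3.47, -3.35, -0.06], [0, 0, 0]], [1, [3.47, -3.35, -0.06], [0, 0, 0]], [1, [3.47, -3.35, -0.06], [0, 0, 0]]]}}

```text
time_s: 1.4
ee_pos: [302.3, -383.6, 234.5]
orientation: [[0.955, 0.297, 0.001], [0.297, -0.955, -0.0], [0.0, 0.001, -1.0]]
ft_force: [-0.0, 1.1, 0.5]
width: 85.4
grip_force: 0.0
```

{"fn": "arm_command", "kwargs": {"moves": [[1, [3.47, -3.35, -0.06], [0, 0, 0]], [1, [3.47, -3.35, -0.06], [0, 0, 0]], [1, [3.47, -3.35, -0.06], [0, 0, 0]], [1, [3.47, -3.35, -0.06], [0, 0, 0]], [1, [3.47, -3.35, -0.06], [0, 0, 0]]]}}

```text
time_s: 1.9
ee_pos: [418.2, -172.0, 237.8]
orientation: [[0.955, 0.297, 0.001], [0.297, -0.955, -0.001], [0.001, 0.001, -1.0]]
ft_force: [-0.3, -0.6, 0.3]
width: 85.7
grip_force: 0.0
```

{"fn": "arm_command", "kwargs": {"moves": [[1, [3.47, -3.35, -0.06], [0, 0, 0]], [1, [3.47, -3.35, -0.06], [0, 0, 0]], [1, [3.47, -3.35, -0.06], [0, 0, 0]], [1, [3.47, -3.35, -0.06], [0, 0, 0]], [1, [0, 0, 0], [0, 0, 0.14]]]}}

```text
time_s: 2.4
ee_pos: [512.3, 0.4, 240.3]
orientation: [[0.986, 0.164, 0.002], [0.164, -0.986, 0.002], [0.003, -0.002, -1.0]]
ft_force: [0.6, -1.1, -0.2]
width: 85.2
grip_force: 0.0
```

{"fn": "arm_command", "kwargs": {"moves": [[1, [0, 0, 0], [0, 0, 0.14]], [1, [0, 0, 0], [0, 0, 0.14]], [1, [0, 0, 0], [0, 0, 0.14]], [1, [0, 0, 0], [0, 0, 0.14]], [1, [0, 0, 0], [0, 0, 0.14]]]}}

```text
time_s: 2.9
ee_pos: [510.2, -4.5, 239.8]
orientation: [[0.856, -0.517, 0.0], [-0.517, -0.856, -0.0], [0.0, -0.0, -1.0]]
ft_force: [0.0, -0.4, -1.1]
width: 85.6
grip_force: 0.0
```

{"fn": "arm_command", "kwargs": {"moves": [[1, [0, 0, 0], [0, 0, 0.14]], [1, [0, 0, 0], [0, 0, 0.14]], [1, [0, 0, 0], [0, 0, 0]], [1, [0, 0, 0], [0, 0, 0]]]}}

```text
time_s: 3.3
ee_pos: [510.3, -4.5, 239.8]
orientation: [[0.686, -0.728, 0.0], [-0.728, -0.686, -0.0], [0.0, -0.0, -1.0]]
ft_force: [0.1, 0.7, -0.6]
width: 85.3
grip_force: 0.0
```

```bash
cat >> h.py <<'E'
from scipy.optimize import least_squares
def fitcyl(c,mask,r,z0,z1,g,n=6):
    """xy of upright prism (n>=30: round) whose projected hull centroid matches the mask's; also area ratio"""
    a=np.linspace(0,2*np.pi,60)
    def hull(p):
        P=[w2px(c,(p[0]+r*np.cos(k),p[1]+r*np.sin(k),z)) for k in a for z in (z0,z1)]
        return cv2.convexHull(np.float32(P))
    def cen(h): m=cv2.moments(h); return np.array([m['m10'],m['m01']])/m['m00']
    cs,_=cv2.findContours(mask.astype(np.uint8),cv2.RETR_EXTERNAL,cv2.CHAIN_APPROX_NONE)
    hm=cv2.convexHull(max(cs,key=cv2.contourArea)); cm=cen(hm)
    s=least_squares(lambda p:cen(hull(p))-cm,g[:2],diff_step=1e-3)
    return s.x.round(1),round(cv2.contourArea(hm)/cv2.contourArea(hull(s.x)),2)
E
python3 - <<'E'
from h import *
o=telemetry.get_obs();print(np.round(o['q'],3),o['time_s'])
c=cam('wrist'); im=snap('wrist','w1.png')
for d in vision.masks_of('wrist','lid')[:3]: print(d['conf'],d['point'],d['region'].sum(),fitcyl(c,d['region'],33,90,118,(510,-4)))
for d in vision.masks_of('wrist','jar')[:1]: print(d['conf'],d['point'],d['region'].sum())
ct=cam('top'); snap('top')
for d in vision.masks_of('top','lid')[:2]: print('top',d['conf'],fitcyl(ct,d['region'],33,90,118,(510,-4)))
cv2.imwrite('pics/w1b.png',im)
E
```

```text
[-0.147 -0.038  1.872 -0.     1.308  2.24 ] 3.3
0.72 [302.5, 219.3] 6916 (array([525.4,  -3.4]), 1.0)
0.82 [313.7, 171.2] 3897
top 0.73 (array([501.8,   5.3]), 0.25)
top 0.51 (array([ 442.9, -290.5]), 0.23)
```

View pics/w1.png

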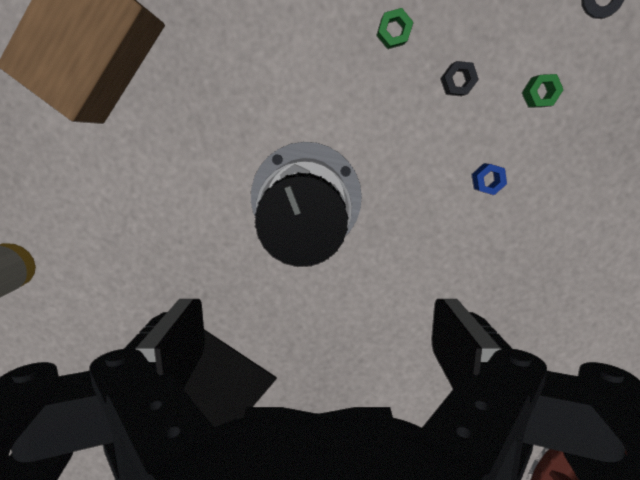

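The wrist picture shows the lid at (302,219) with its bar toward (292,200). The dark nut is at (459,78), the greens at (395,28) and (543,91), and blue at (490,179). The lid fits at about (525,-3), and its outline area agrees. I'll go closer and measure again.

{"fn": "arm_command", "kwargs": {"moves": [[1, [0, 0, 2], [0, 0, 0.13]], [1, [0, 0, 2.5], [0, 0, 0.13]], [1, [0.55, -1.24, 2.5], [0, 0, 0]], [1, [0, 0, 0], [0, 0, 0]], [1, [0, 0, 0], [0, 0, 0]]]}}

```text
time_s: 4.05
ee_pos: [523.4, -3.5, 169.5]
orientation: [[0.473, -0.881, -0.002], [-0.881, -0.473, 0.0], [-0.001, 0.001, -1.0]]
ft_force: [-0.1, -0.2, -0.2]
width: 85.3
grip_force: 0.0
```

Run:
```python
from h import *
o=telemetry.get_obs();print(np.round(o['q'],3),o['time_s'],o['ee_pos'],np.round(o['orientation'],3).tolist())
c=cam('wrist'); im=snap('wrist','w2.png')
for d in vision.masks_of('wrist','lid')[:2]: print(d['conf'],d['point'],d['region'].sum(),fitcyl(c,d['region'],33,90,118,(522,-4)))
print(w2px(c,(523.5,-3.5,118)))
b=cv2.imread('pics/top0.png'); ct=cam('top')
g=cv2.cvtColor(b,cv2.COLOR_BGR2GRAY)[255:315,285:345]
m=np.zeros((480,640),bool); m[255:315,285:345]=g<50
print('top',m.sum(),fitcyl(ct,m,33,90,118,(520,-4)))
```

```text
[-0.141  0.065  1.906 -0.     1.172  2.508] 4.05 [523.35444983  -3.50848805 169.45813912] [[0.473, -0.881, -0.002], [-0.881, -0.473, 0.0], [-0.001, 0.001, -1.0]]
0.98 [313.5, 262.2] 12031 (array([525.4,  -3.4]), 1.0)
[317.69739726 267.33120779]
top 684 (array([520.9,  -2.9]), 0.86)
```

{"fn": "arm_command", "kwargs": {"moves": [[1, [0.02, -0.08, 3], [0, 0, 0]], [1, [0, 0, 3], [0, 0, 0]], [1, [0, 0, 1.65], [0, 0, 0]], [1, [0, 0, 0], [0, 0, 0]]]}}

```text
time_s: 4.55
ee_pos: [522.9, -3.2, 91.9]
orientation: [[0.473, -0.881, -0.004], [-0.881, -0.473, 0.0], [-0.002, 0.003, -1.0]]
ft_force: [-0.9, 0.9, -0.8]
width: 85.4
grip_force: 0.0
```

{"fn": "arm_command", "kwargs": {"force": 80, "moves": [[0, [0, 0, 0], [0, 0, 0]], [0, [0, 0, 0], [0, 0, 0]], [0, [0, 0, 0], [0, 0, 0]], [0, [0, 0, 0], [0, 0, 0]], [0, [0, 0, 0], [0, 0, 0]]]}}

```text
time_s: 5.05
ee_pos: [525.9, -3.7, 95.8]
orientation: [[0.473, -0.881, 0.003], [-0.881, -0.473, -0.001], [0.002, -0.002, -1.0]]
ft_force: [-3.2, -0.1, 5.7]
width: 64.1
grip_force: 86.3
```

{"fn": "arm_command", "kwargs": {"moves": [[0, [0, 0, -0.03], [0, 0, -0.08]], [0, [0, 0, -0.03], [0, 0, -0.08]], [0, [0, 0, -0.04], [0, 0, -0.12]], [0, [0, 0, -0.04], [0, 0, -0.12]]]}}

```text
time_s: 5.45
ee_pos: [526.4, -3.4, 97.0]
orientation: [[0.782, -0.624, 0.004], [-0.624, -0.782, -0.0], [0.003, -0.002, -1.0]]
ft_force: [-1.0, 0.1, 3.7]
width: 64.1
grip_force: 86.6
```

Run:
```python
from h import *
o=telemetry.get_obs();print(np.round(o['q'],3),o['ft_force'],o['torque'],o['width'],o['grip_force'])
c=cam('wrist'); im=snap('wrist','w3.png')
```

```text
[-0.14   0.166  1.949  0.     1.023  2.104] [-1.03892238  0.06454004  3.70186966] [0.0876775  0.24143421 0.00888724] 64.10446557245216 86.60834468901157
```

View pics/w3.png

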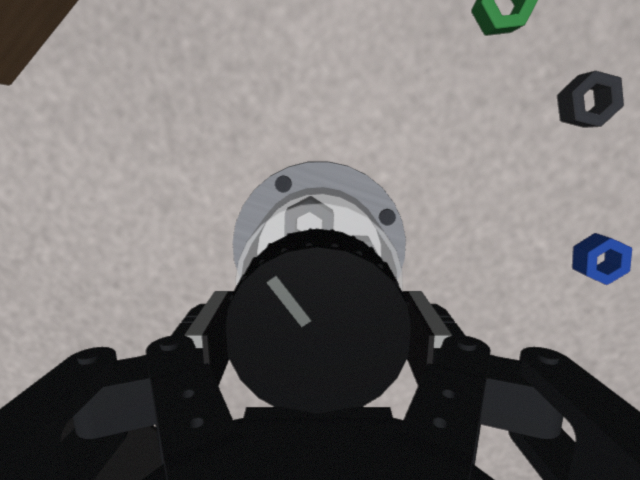

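Picture w3 shows both pads on the lid. The bar runs from (270,280) to (306,325), so it has turned with the gripper. I'm continuing the unscrewing.

{"fn": "arm_command", "kwargs": {"moves": [[0, [0, 0, -0.046], [0, 0, -0.14]], [0, [0, 0, -0.046], [0, 0, -0.14]], [0, [0, 0, -0.046], [0, 0, -0.14]], [0, [0, 0, -0.046], [0, 0, -0.14]], [0, [0, 0, -0.046], [0, 0, -0.14]]]}}

```text
time_s: 6.0
ee_pos: [526.1, -3.1, 98.2]
orientation: [[1.0, 0.025, 0.004], [0.025, -1.0, 0.001], [0.004, -0.0, -1.0]]
ft_force: [1.2, 1.4, -0.7]
width: 63.6
grip_force: 87.6
```

{"fn": "arm_command", "kwargs": {"moves": [[0, [0, 0, -0.046], [0, 0, -0.14]], [0, [0, 0, -0.046], [0, 0, -0.14]], [0, [0, 0, -0.046], [0, 0, -0.14]], [0, [0, 0, -0.046], [0, 0, -0.14]], [0, [0, 0, -0.046], [0, 0, -0.14]]]}}

```text
time_s: 6.5
ee_pos: [525.8, -2.3, 100.1]
orientation: [[0.749, 0.663, 0.003], [0.663, -0.749, 0.002], [0.004, 0.001, -1.0]]
ft_force: [0.7, 2.9, 0.1]
width: 63.7
grip_force: 87.6
```

Run:
```python
from h import *
o=telemetry.get_obs();print(np.round(o['q'],3),o['ft_force'],o['torque'],o['width'],o['grip_force'])
im=snap('wrist','w4.png')
```

```text
[-0.139  0.16   1.948  0.003  1.03   0.705] [0.6864768  2.90650621 0.14840904] [ 0.47711193 -0.15908674 -0.01395346] 63.720073105712494 87.6450613886118
```

View pics/w4.png

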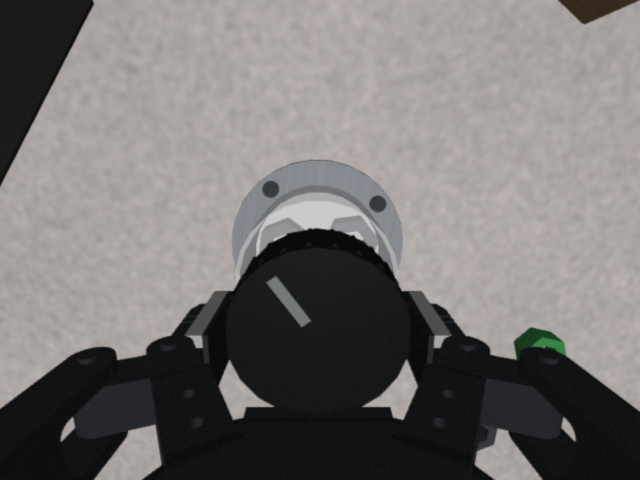

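In w4 the bar has the same place relative to the gripper, so there is no slip. I'm turning the remaining 2.1 rad.

{"fn": "arm_command", "kwargs": {"moves": [[0, [0, 0, -0.046], [0, 0, -0.14]], [0, [0, 0, -0.046], [0, 0, -0.14]], [0, [0, 0, -0.046], [0, 0, -0.14]], [0, [0, 0, -0.046], [0, 0, -0.14]], [0, [0, 0, -0.046], [0, 0, -0.14]]]}}

```text
time_s: 7.05
ee_pos: [525.1, -2.0, 102.0]
orientation: [[0.148, 0.989, 0.002], [0.989, -0.148, 0.003], [0.003, 0.001, -1.0]]
ft_force: [0.7, 3.3, 0.2]
width: 63.7
grip_force: 87.7
```

{"fn": "arm_command", "kwargs": {"moves": [[0, [0, 0, -0.046], [0, 0, -0.14]], [0, [0, 0, -0.046], [0, 0, -0.14]], [0, [0, 0, -0.046], [0, 0, -0.14]], [0, [0, 0, -0.046], [0, 0, -0.14]], [0, [0, 0, -0.046], [0, 0, -0.14]]]}}

```text
time_s: 7.55
ee_pos: [524.7, -1.9, 104.1]
orientation: [[-0.524, 0.852, 0.001], [0.852, 0.524, 0.003], [0.002, 0.002, -1.0]]
ft_force: [0.6, 4.4, -1.7]
width: 64.1
grip_force: 87.7
```

{"fn": "arm_command", "kwargs": {"moves": [[0, [0, 0, -0.046], [0, 0, -0.14]], [0, [0, 0, -0.046], [0, 0, -0.14]], [0, [0, 0, -0.046], [0, 0, -0.14]], [0, [0, 0, -0.046], [0, 0, -0.14]], [0, [0, 0, -0.046], [0, 0, -0.14]]]}}

```text
time_s: 8.05
ee_pos: [524.2, -2.4, 106.2]
orientation: [[-0.95, 0.313, -0.001], [0.313, 0.95, 0.002], [0.001, 0.001, -1.0]]
ft_force: [-0.9, 2.1, -0.2]
width: 63.9
grip_force: 87.8
```

{"fn": "arm_command", "kwargs": {"moves": [[0, [0, 0, -0.3], [0, 0, -0.1]], [0, [0, 0, -0.3], [0, 0, 0]], [0, [0, 0, -0.3], [0, 0, 0]]]}}

```text
time_s: 8.35
ee_pos: [524.6, -3.5, 115.4]
orientation: [[-0.975, 0.222, 0.0], [0.222, 0.975, -0.001], [-0.001, -0.0, -1.0]]
ft_force: [0.3, -0.1, -0.9]
width: 64.1
grip_force: 87.9
```

{"fn": "arm_command", "kwargs": {"moves": [[0, [0, 0, -3.5], [0, 0, 0]], [0, [0, 0, -3.5], [0, 0, 0]], [0, [1.75, 3.87, 0], [0, 0, 0]], [0, [1.75, 3.87, 0], [0, 0, 0]], [0, [1.75, 3.87, 0], [0, 0, 0]]]}}

```text
time_s: 8.85
ee_pos: [499.5, 122.1, 186.6]
orientation: [[-0.975, 0.223, 0.004], [0.223, 0.975, -0.0], [-0.004, 0.001, -1.0]]
ft_force: [-0.4, -0.3, -1.0]
width: 63.7
grip_force: 88.0
```

{"fn": "arm_command", "kwargs": {"moves": [[0, [1.75, 3.87, 0], [0, 0, 0]], [0, [1.75, 3.87, 0], [0, 0, 0]], [0, [1.75, 3.87, 0], [0, 0, 0]], [0, [0, 0, 3.5], [0, 0, 0]], [0, [0, 0, 3.5], [0, 0, 0]]]}}

```text
time_s: 9.35
ee_pos: [474.9, 248.4, 117.0]
orientation: [[-0.976, 0.218, 0.007], [0.218, 0.976, 0.002], [-0.007, 0.003, -1.0]]
ft_force: [-0.4, 0.1, -0.6]
width: 63.9
grip_force: 88.0
```

{"fn": "arm_command", "kwargs": {"moves": [[0, [0, 0, 3.5], [0, 0, 0]], [0, [0, 0, 3.5], [0, 0, 0]], [0, [0, 0, 0], [0, 0, 0]], [0, [0, 0, 0], [0, 0, 0]]]}}

```text
time_s: 9.75
ee_pos: [472.9, 246.0, 45.3]
orientation: [[-0.976, 0.22, -0.0], [0.22, 0.976, -0.0], [0.0, -0.0, -1.0]]
ft_force: [0.1, 0.4, -0.3]
width: 63.7
grip_force: 88.1
```

Run:
```python
from h import *
o=telemetry.get_obs();print(np.round(o['q'],3),o['ee_pos'],o['ft_force'],o['width'],o['grip_force'])
c=cam('wrist'); im=snap('wrist','w5.png')
for d in vision.masks_of('wrist','mat')[:2]: print(d['conf'],d['point'],d['region'].sum())
for p in [(474,246)]:
  X=[w2px(c,(p[0]+a,p[1]+b,4)).round() for a,b in((70,70),(70,-70),(-70,-70),(-70,70))]; print(X)
```

```text
[ 0.348  0.264  1.949 -0.     0.929 -1.001] [472.89898519 246.01110674  45.34983167] [ 0.05083372  0.43103931 -0.28374831] 63.6517202395296 88.12490992248058
0.74 [325.5, 202.7] 42324
0.26 [315.8, 323.6] 27214
[array([473., 364.]), array([226., 412.]), array([143., 167.]), array([437.,  98.])]
```

View pics/w5.png

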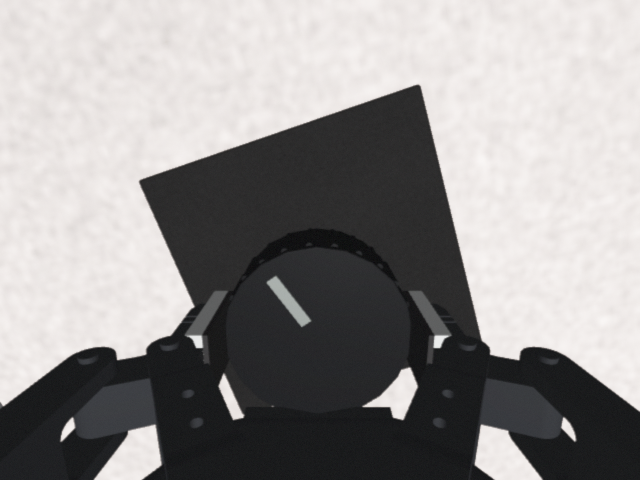

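The mat's far corners are at (140,181) and (419,85), within a few mm of prediction, so the lid is well inside it. I'm lowering it.

{"fn": "arm_command", "kwargs": {"moves": [[0, [0, 0, 2], [0, 0, 0]], [0, [0, 0, 1.1], [0, 0, 0]], [0, [0, 0, 0.1], [0, 0, 0]], [0, [0, 0, 0], [0, 0, 0]]]}}

```text
time_s: 10.25
ee_pos: [473.1, 246.3, 13.8]
orientation: [[-0.976, 0.218, 0.001], [0.218, 0.976, 0.0], [-0.001, 0.0, -1.0]]
ft_force: [-0.2, 0.1, -0.6]
width: 63.9
grip_force: 88.1
```

{"fn": "arm_command", "kwargs": {"moves": [[0, [0, 0, 0.15], [0, 0, 0]], [0, [0, 0, 0], [0, 0, 0]]]}}

```text
time_s: 10.45
ee_pos: [473.3, 246.4, 12.3]
orientation: [[-0.976, 0.218, 0.001], [0.218, 0.976, 0.0], [-0.001, 0.001, -1.0]]
ft_force: [0.8, 1.0, -0.0]
width: 63.9
grip_force: 88.1
```

{"fn": "arm_command", "kwargs": {"moves": [[0, [0, 0, 0.15], [0, 0, 0]], [0, [0, 0, 0], [0, 0, 0]]]}}

```text
time_s: 10.65
ee_pos: [472.7, 246.2, 10.2]
orientation: [[-0.976, 0.218, 0.0], [0.218, 0.976, 0.0], [-0.0, 0.0, -1.0]]
ft_force: [-0.3, -0.2, -0.3]
width: 63.9
grip_force: 88.1
```

{"fn": "arm_command", "kwargs": {"moves": [[0, [0, 0, 0.1], [0, 0, 0]], [0, [0, 0, 0], [0, 0, 0]]]}}

```text
time_s: 10.85
ee_pos: [472.9, 246.2, 9.2]
orientation: [[-0.976, 0.218, 0.0], [0.218, 0.976, 0.0], [-0.0, 0.0, -1.0]]
ft_force: [0.7, -0.6, -0.5]
width: 64.1
grip_force: 88.2
```

{"fn": "arm_command", "kwargs": {"moves": [[0, [0, 0, 0.1], [0, 0, 0]], [0, [0, 0, 0], [0, 0, 0]]]}}

```text
time_s: 11.05
ee_pos: [472.9, 246.3, 9.1]
orientation: [[-0.976, 0.218, -0.0], [0.218, 0.976, -0.0], [0.0, -0.0, -1.0]]
ft_force: [-2.1, -1.6, 6.4]
width: 63.6
grip_force: 89.0
```

{"fn": "arm_command", "kwargs": {"moves": [[0, [0, 0, 0.1], [0, 0, 0]], [0, [0, 0, 0], [0, 0, 0]]]}}

```text
time_s: 11.25
ee_pos: [472.9, 246.2, 9.0]
orientation: [[-0.976, 0.218, -0.001], [0.218, 0.976, -0.0], [0.001, -0.001, -1.0]]
ft_force: [-5.4, -1.9, 13.0]
width: 63.9
grip_force: 89.7
```

Touchdown was felt at TCP z of about 9.1. I'm easing off, releasing and rising.

{"fn": "arm_command", "kwargs": {"moves": [[0, [0, 0, -0.15], [0, 0, 0]], [1, [0, 0, 0], [0, 0, 0]], [1, [0, 0, 0], [0, 0, 0]], [1, [0, 0, 0], [0, 0, 0]], [1, [0, 0, 0], [0, 0, 0]]]}}

```text
time_s: 11.75
ee_pos: [472.5, 246.1, 8.3]
orientation: [[-0.976, 0.218, -0.0], [0.218, 0.976, -0.0], [0.0, -0.0, -1.0]]
ft_force: [0.5, -0.1, 0.1]
width: 85.3
grip_force: 0.0
```

{"fn": "arm_command", "kwargs": {"moves": [[1, [0, 0, 0], [0, 0, 0]], [1, [0, 0, -2], [0, 0, 0]], [1, [0, 0, -4.5], [0, 0, 0]], [1, [0, 0, -4.5], [0, 0, 0]], [1, [0, 0, -4.5], [0, 0, 0]]]}}

```text
time_s: 12.25
ee_pos: [472.2, 246.0, 164.8]
orientation: [[-0.976, 0.218, -0.001], [0.218, 0.976, -0.0], [0.001, -0.0, -1.0]]
ft_force: [1.1, -0.0, 0.4]
width: 85.7
grip_force: 0.0
```

{"fn": "arm_command", "kwargs": {"moves": [[1, [0, 0, -3.5], [0, 0, 0]], [1, [0, 0, 0], [0, 0, 0]], [1, [0, 0, 0], [0, 0, 0]]]}}

```text
time_s: 12.55
ee_pos: [473.4, 246.4, 199.8]
orientation: [[-0.976, 0.218, 0.003], [0.218, 0.976, 0.001], [-0.002, 0.001, -1.0]]
ft_force: [-0.0, -0.6, -0.4]
width: 85.5
grip_force: 0.0
```

Run:
```python
from h import *
o=telemetry.get_obs();print(o['ee_pos'],o['ft_force'],o['width'])
c=cam('wrist'); im=snap('wrist','w6.png')
for d in vision.masks_of('wrist','lid')[:2]: print(d['conf'],d['point'],fitcyl(c,d['region'],33,4,32,(473,246)))
for d in vision.masks_of('wrist','mat')[:2]:
  q=cv2.minAreaRect(np.argwhere(d['region'])[:,::-1].astype(np.float32)); print(d['conf'],[px2w(c,p,4).round() for p in cv2.boxPoints(q)])
```

```text
[473.37845755 246.42258557 199.79991699] [-0.01956101 -0.61573789 -0.4057044 ] 85.54176647439611
0.69 [315.8, 218.7] (array([474.9, 245.3]), 0.98)
0.57 [array([409., 172.,   4.]), array([396., 309.,   4.]), array([533., 330.,   4.]), array([552., 179.,   4.])]
```

View pics/w6.png

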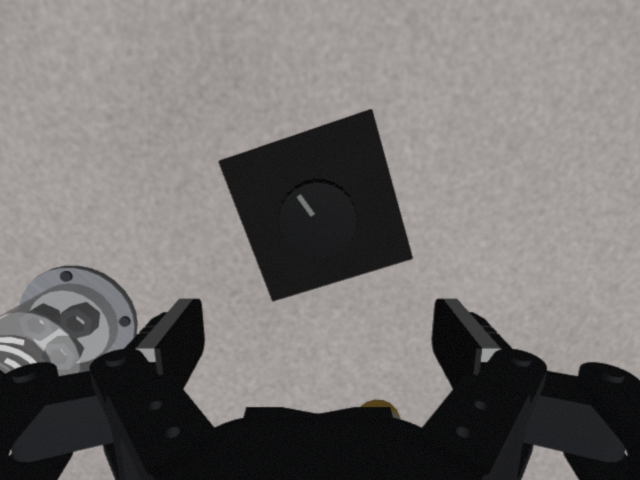

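The lid lies upright at (317,215) in w6, well inside the mat. On to the nut.

{"fn": "arm_command", "kwargs": {"moves": [[1, [-1.41, -4.6, 0], [0, 0, 0]], [1, [-1.41, -4.6, 0], [0, 0, 0]], [1, [-1.41, -4.6, 0], [0, 0, 0]], [1, [-1.41, -4.6, 0], [0, 0, 0]], [1, [-1.41, -4.6, 0], [0, 0, 0]]]}}

```text
time_s: 13.2
ee_pos: [489.9, 4.8, 196.5]
orientation: [[-0.976, 0.218, -0.004], [0.218, 0.976, 0.001], [0.004, -0.0, -1.0]]
ft_force: [0.5, 0.3, -0.6]
width: 85.4
grip_force: 0.0
```

{"fn": "arm_command", "kwargs": {"moves": [[0.6, [-1.41, -4.6, 0], [0, 0, 0]], [0.6, [-1.41, -4.6, 0], [0, 0, 0]], [0.6, [-1.41, -4.6, 0], [0, 0, 0]], [0.6, [-1.41, -4.6, 0], [0, 0, 0]], [0.6, [0, 0, 4], [0, 0, 0]]]}}

```text
time_s: 13.7
ee_pos: [510.6, -193.5, 162.9]
orientation: [[-0.975, 0.224, 0.011], [0.224, 0.975, -0.008], [-0.012, -0.006, -1.0]]
ft_force: [1.1, -0.1, 0.5]
width: 51.4
grip_force: 0.0
```

{"fn": "arm_command", "kwargs": {"moves": [[0.6, [0, 0, 4], [0, 0, 0]], [0.6, [0, 0, 0], [0, 0, 0]], [0.6, [0, 0, 0], [0, 0, 0]]]}}

```text
time_s: 14.0
ee_pos: [504.6, -184.6, 116.6]
orientation: [[-0.976, 0.218, -0.005], [0.218, 0.976, 0.003], [0.005, 0.001, -1.0]]
ft_force: [0.4, 0.3, 0.8]
width: 51.4
grip_force: 0.0
```

```bash
cat > nut.py <<'E'
from h import *
import sys
o=telemetry.get_obs();print(np.round(o['q'],3),o['ee_pos'],np.round(o['orientation'],3).tolist(),o['width'])
c=cam('wrist'); im=snap('wrist',sys.argv[1])
for d in vision.masks_of('wrist','nut')[:6]:
  m=d['region']; col=np.median(im[m],axis=0)
  r=fitcyl(c,m,14.7,0,15,px2w(c,d['point'],8))
  # orientation: min over silhouette of hex prism vs mask (IoU)
  def hexa(x,y,t): 
    k=t+np.pi/6+np.arange(6)*np.pi/3
    return np.int32(np.round(cv2.convexHull(np.float32([w2px(c,(x+15.6*np.cos(a),y+15.6*np.sin(a),z)) for a in k for z in(0,15)]))))
  cs,_=cv2.findContours(m.astype(np.uint8),0,2); M=np.zeros((480,640),np.uint8); cv2.fillConvexPoly(M,cv2.convexHull(max(cs,key=cv2.contourArea)),1)
  best=(0,)
  for t in np.arange(0,60,3):
    for dx in (-1,0,1):
      for dy in (-1,0,1):
        H=np.zeros_like(M); cv2.fillConvexPoly(H,hexa(r[0][0]+dx,r[0][1]+dy,np.radians(t)),1)
        s=(H&M).sum()/(H|M).sum()
        best=max(best,(round(s,3),int(t),dx,dy))
  print(round(d['conf'],2),np.round(d['point']),col,r,best)
E
python3 nut.py w7.png
```

```text
[-0.481  0.165  1.907  0.     1.075 -1.832] [ 504.61860784 -184.59260986  116.61023367] [[-0.976, 0.218, -0.005], [0.218, 0.976, 0.003], [0.005, 0.001, -1.0]] 51.36974902850026
0.95 [326. 236.] [49. 45. 43.] (array([ 498.6, -180. ]), 0.89) (np.float64(0.948), 6, 0, 0)
0.84 [365. 325.] [ 56. 105.  45.] (array([ 570.9, -168.1]), 0.89) (np.float64(0.95), 33, 0, 0)
0.84 [364.  72.] [139.  70.  40.] (array([ 409.3, -140.4]), 0.88) (np.float64(0.941), 0, 0, 0)
0.65 [223. 151.] [ 62. 113.  51.] (array([ 435.1, -225.7]), 0.91) (np.float64(0.961), 15, 0, 0)
```

View pics/w7.png

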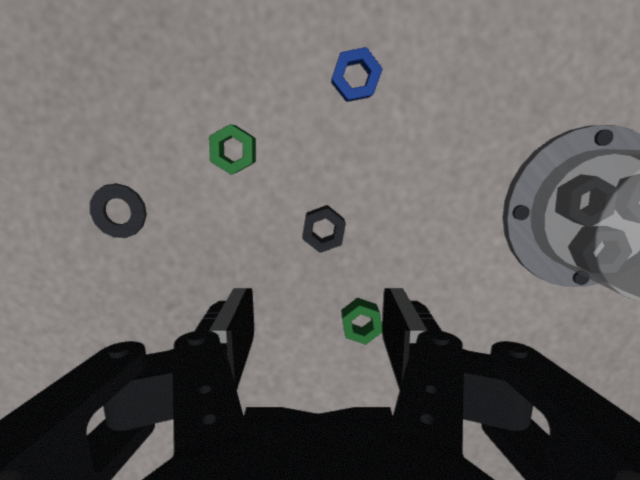

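In w7 the dark nut is at (324,228), grey with median BGR (49,45,43). Green nuts are at (232,149) and (361,321), blue is at (356,74), and the washer is at (118,210). I'm closing in on the dark one and aligning to its flats.

{"fn": "arm_command", "kwargs": {"moves": [[0.6, [0.57, 0.28, 2], [0, 0, 0]], [0.6, [0, 0, 1.5], [0, 0, 0.1]], [0.6, [0, 0, 0], [0, 0, 0.1]], [0.6, [0, 0, 0], [0, 0, 0]], [0.6, [0, 0, 0], [0, 0, 0]]]}}

```text
time_s: 14.6
ee_pos: [503.2, -182.1, 85.8]
orientation: [[-0.914, 0.405, 0.004], [0.405, 0.914, -0.002], [-0.004, -0.0, -1.0]]
ft_force: [0.9, -0.8, 0.3]
width: 51.3
grip_force: 0.0
```

{"fn": "arm_command", "kwargs": {"moves": [[0.6, [0, 0, 0], [0, 0, 0]], [0.6, [0, 0, 0], [0, 0, 0]], [0.6, [0, 0, 0], [0, 0, 0]]]}}

```text
time_s: 14.9
ee_pos: [501.7, -181.7, 84.1]
orientation: [[-0.913, 0.407, 0.001], [0.407, 0.913, -0.0], [-0.001, -0.0, -1.0]]
ft_force: [0.8, -0.4, -1.0]
width: 51.3
grip_force: 0.0
```

```bash
python3 nut.py w8.png
python3 - <<'E'
import cv2
cv2.imwrite('pics/w8c.png',cv2.resize(cv2.imread('pics/w8.png')[150:390,160:480],(800,600),interpolation=cv2.INTER_CUBIC))
E
```

```text
[-0.479  0.202  1.936 -0.     1.003 -1.631] [ 501.65695822 -181.697792     84.08261812] [[-0.913, 0.407, 0.001], [0.407, 0.913, -0.0], [-0.001, -0.0, -1.0]] 51.28898120939515
0.94 [377. 343.] [54. 98. 43.] (array([ 569.5, -173.6]), 0.5) (np.float64(0.542), 27, 0, 1)
0.7 [314.  57.] [139.  70.  41.] (array([ 409.4, -140.3]), 0.94) (np.float64(0.971), 57, 0, 0)
0.61 [324. 251.] [48. 44. 43.] (array([ 498.3, -179.9]), 0.89) (np.float64(0.939), 9, 0, 0)
0.59 [192. 178.] [ 59. 109.  48.] (array([ 435.1, -225.3]), 0.88) (np.float64(0.931), 18, 0, 0)
```

View pics/w8c.png

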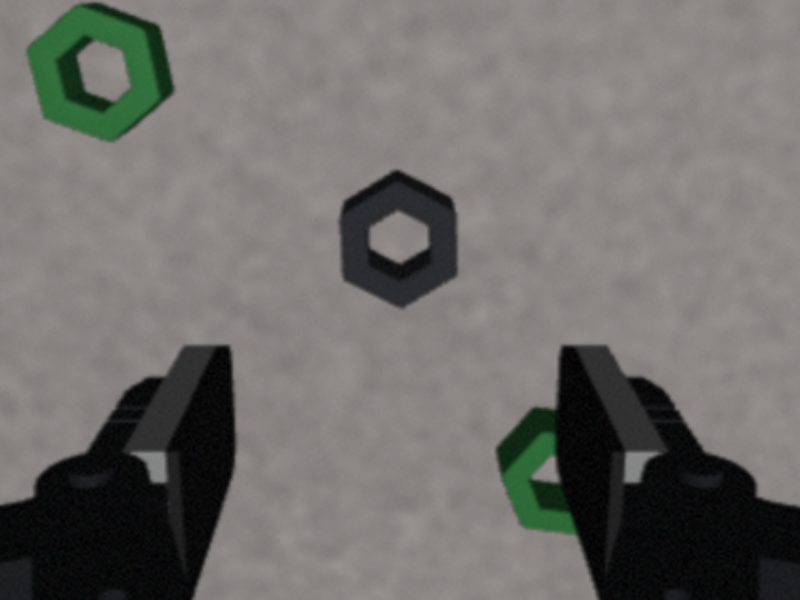

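{"fn": "arm_command", "kwargs": {"moves": [[0.6, [0.4, 0.05, 3], [0, 0, 0]], [0.6, [0, 0, 3], [0, 0, 0]], [0.6, [0, 0, 1.5], [0, 0, 0]], [0.6, [0, 0, 0.5], [0, 0, 0]], [0.6, [0, 0, 0], [0, 0, 0]]]}}

```text
time_s: 15.5
ee_pos: [497.6, -179.4, 3.1]
orientation: [[-0.913, 0.408, -0.001], [0.408, 0.913, 0.001], [0.001, 0.0, -1.0]]
ft_force: [-0.6, 1.3, -0.0]
width: 51.5
grip_force: 0.0
```

{"fn": "arm_command", "kwargs": {"force": 50, "moves": [[0, [0, 0, 0], [0, 0, 0]], [0, [0, 0, 0], [0, 0, 0]], [0, [0, 0, 0], [0, 0, 0]], [0, [0, 0, 0], [0, 0, 0]], [0, [0, 0, 0], [0, 0, 0]]]}}

```text
time_s: 16.0
ee_pos: [499.5, -180.3, 5.3]
orientation: [[-0.913, 0.408, 0.003], [0.408, 0.913, -0.002], [-0.004, -0.0, -1.0]]
ft_force: [0.3, 0.1, 6.0]
width: 25.4
grip_force: 49.9
```

Grip is good: 25.4 mm reads 27 with the same bias seen on the lid. I'm lifting and carrying it to the jar.

{"fn": "arm_command", "kwargs": {"moves": [[0, [0, 0, -2], [0, 0, 0]], [0, [0, 0, -4], [0, 0, 0]], [0, [0, 0, -4], [0, 0, 0]], [0, [0, 0, -4], [0, 0, 0]], [0, [0, 0, -3], [0, 0, 0]]]}}

```text
time_s: 16.5
ee_pos: [498.4, -179.7, 176.3]
orientation: [[-0.913, 0.408, 0.002], [0.408, 0.913, -0.001], [-0.003, -0.0, -1.0]]
ft_force: [0.9, -1.0, -0.9]
width: 25.5
grip_force: 49.3
```

{"fn": "arm_command", "kwargs": {"moves": [[0, [1.2, 4.31, 0], [0, 0, 0]], [0, [1.2, 4.31, 0], [0, 0, 0]], [0, [1.2, 4.31, 0], [0, 0, 0]], [0, [1.2, 4.31, 0], [0, 0, 0]], [0, [0, 0, 0], [0, 0, 0]]]}}

```text
time_s: 17.0
ee_pos: [524.0, 2.4, 173.4]
orientation: [[-0.916, 0.402, -0.0], [0.402, 0.916, 0.002], [0.001, 0.002, -1.0]]
ft_force: [-0.1, -0.8, -1.6]
width: 25.4
grip_force: 49.4
```

{"fn": "arm_command", "kwargs": {"moves": [[0, [0, 0, 0], [0, 0, 0]], [0, [0, 0, 0], [0, 0, 0]], [0, [0, 0, 0], [0, 0, 0]]]}}

```text
time_s: 17.3
ee_pos: [524.1, -3.7, 173.5]
orientation: [[-0.912, 0.409, -0.0], [0.409, 0.912, -0.0], [0.0, -0.0, -1.0]]
ft_force: [-0.7, -1.0, -0.9]
width: 25.1
grip_force: 49.4
```

Run:
```python
from h import *
o=telemetry.get_obs();print(o['ee_pos'],o['ft_force'],o['width'],o['grip_force'])
c=cam('wrist'); im=snap('wrist','w9.png')
for a in np.arange(0,6.28,.1):
  for r,z,k in((22,110,(0,0,255)),(55,8,(0,255,0))):
    p=w2px(c,(525.2+r*np.cos(a),-3+r*np.sin(a),z)); cv2.circle(im,tuple(int(v) for v in p.round()),1,k,-1)
cv2.imwrite('pics/w9o.png',im)
```

```text
[524.13102818  -3.69943968 173.46022181] [-0.71984856 -1.03221148 -0.87984956] 25.124893054942707 49.44362565991469
```

View pics/w9o.png

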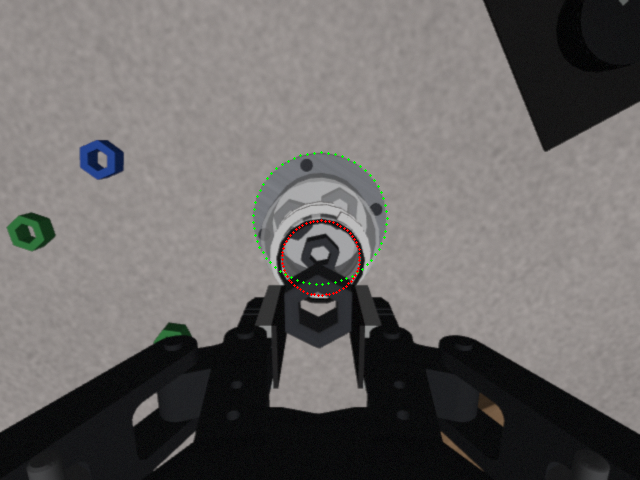

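The overlay (red mouth circle, green foot circle) matches the jar, and the nut hangs with its hole near (319,317). I'm checking how far the nut's centre sits from the tool axis.

Run:
```python
from h import *
o=telemetry.get_obs();c=cam('wrist');R=np.array(o['orientation']).reshape(3,3)
for uv in ((319,312),(319,318)):
  for dz in (8,12): print(uv,dz,(R.T@(px2w(c,uv,o['ee_pos'][2]+dz)-o['ee_pos'])).round(1))
print(R.T@(np.array([525.2,-3,110])-o['ee_pos']))
```

```text
(319, 312) 8 [ 0.6  0.  -8. ]
(319, 312) 12 [  2.5   0.  -12. ]
(319, 318) 8 [-1.9  0.  -8. ]
(319, 318) 12 [  0.   0. -12.]
[-0.64767156  1.09839052 63.46508133]
```

{"fn": "arm_command", "kwargs": {"moves": [[0, [-0.05, 0.1, 2.5], [0, 0, 0]], [0, [0, 0, 2], [0, 0, 0]], [0, [0, 0, 0.1], [0, 0, 0]], [0, [0, 0, 0], [0, 0, 0]], [0, [0, 0, 0], [0, 0, 0]]]}}

```text
time_s: 17.85
ee_pos: [526.2, -2.4, 128.8]
orientation: [[-0.913, 0.408, 0.002], [0.408, 0.913, -0.0], [-0.002, 0.001, -1.0]]
ft_force: [-0.7, -0.5, -0.9]
width: 25.2
grip_force: 49.5
```

{"fn": "arm_command", "kwargs": {"moves": [[1, [0, 0, 0], [0, 0, 0]], [1, [0, 0, 0], [0, 0, 0]], [1, [0, 0, 0], [0, 0, 0]], [1, [0, 0, 0], [0, 0, 0]], [1, [0, 0, 0], [0, 0, 0]]]}}

```text
time_s: 18.35
ee_pos: [525.3, -1.7, 127.8]
orientation: [[-0.913, 0.407, 0.0], [0.407, 0.913, -0.0], [-0.0, 0.0, -1.0]]
ft_force: [-0.3, 0.2, 0.4]
width: 85.6
grip_force: 0.0
```

{"fn": "arm_command", "kwargs": {"moves": [[1, [0, 0, -2], [0, 0, 0]], [1, [0, 0, -4], [0, 0, 0]], [1, [0, 0, -4], [0, 0, 0]], [1, [0, 0, 0], [0, 0, 0]], [1, [0, 0, 0], [0, 0, 0]]]}}

```text
time_s: 18.85
ee_pos: [526.2, -1.8, 229.2]
orientation: [[-0.913, 0.407, 0.003], [0.407, 0.913, -0.0], [-0.003, 0.001, -1.0]]
ft_force: [-0.4, -0.4, -1.1]
width: 85.5
grip_force: 0.0
```

Run:
```python
from h import *
o=telemetry.get_obs();print(o['time_s'],o['ee_pos'],o['ft_force'])
im=snap('wrist','w10.png'); s=snap('scene','s10.png')
a=cv2.resize(im[120:380,160:480],(400,325)); b=cv2.resize(s[190:430,100:480],(400,253))
b=cv2.copyMakeBorder(b,0,325-253,0,0,cv2.BORDER_CONSTANT)
cv2.imwrite('pics/end.png',np.hstack([a,b]))
```

```text
18.85 [526.16612276  -1.84903356 229.20439839] [-0.44403665 -0.36196532 -1.10861546]
```

View pics/end.png

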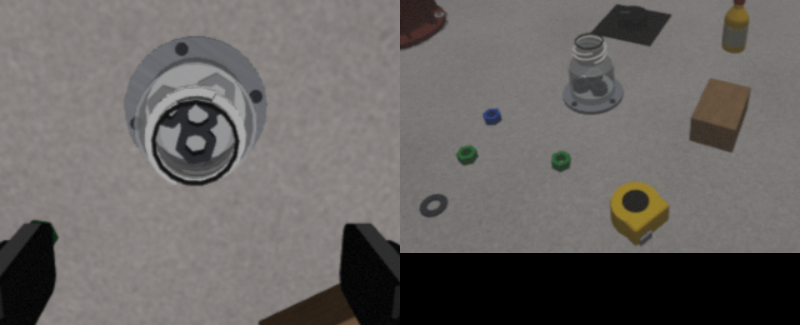

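The nut lies inside the jar, at (195,145) in the left view. The lid is upright on the mat, and the other nuts, washer, tape, carton and glue are where they were. Nothing touches the robot.

```bash
python3 -c "
from plant import ticket; print(ticket.sign_off())"
```

```text
the job is handed in; nothing more can be done
None
```

The lid is off and set right way up, wholly on the mat; the dark nut is in the open jar; nothing else was moved; the job was handed in at about 19 s of robot time.

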